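# Square a sheet blank and push it out over the ledge's end

## Task

First push the aluminium sheet blank on the raised ledge back until its long side lies flush along the fence. Then push it along the fence until about a third of its length sticks out past the end of the ledge nearest the grey bin, so that its edge can be taken there later, and leave it lying flat and flush with the fence, with the fingers drawn clear of it. Only push with the fingertips: do not pinch, lift or tip the blank, and leave everything else where it is.

Things in the scene. Friction and masses are not known exactly. Their poses are not given: they have to be found in the camera images.
- blank: The sheet blank: a flat bare-aluminium rectangular plate 90 mm (its x) by 150 mm (its y) by 6 mm thick (z), about 0.2 kg, with a small dark hole mark near each corner. It lies loose on the ledge; origin at the centre of its underside.
- ledge: Fixed dark steel shelf on green legs, flat top 60 mm above the table; origin on the table. In its frame the top spans x -100 (robot side) to +170 mm, y -140 to +140 mm (two open ends, no walls). A bright steel fence, 12 mm thick, 18 mm above the top, runs its full length along y, front face (to the robot) at x = +50 mm. The blank lies in front of the fence, small stock behind it.
- bin: Empty open grey plastic bin, 200 (x) by 140 (y) mm, 60 mm tall, fixed on the table beyond one end of the ledge (left or right, it varies); origin at the centre of its underside. The only grey bin; it marks the end of the ledge to use.
- carton: Closed cardboard carton, 200 (x) by 140 (y) mm, 85 mm tall, fixed on the table beyond the other end of the ledge; origin at the centre of its underside.
- punch: Bystander: short plain steel cylinder standing upright, 26 mm diameter, 42 mm tall, on the strip of the ledge behind the fence, in any order with the others there, at least 50 mm behind the fence's front face (its centre about 75 mm behind it); origin at the centre of its underside.
- tape_roll: Bystander: ring-shaped tape roll lying flat, 52 mm across, 22 mm tall, on the strip of the ledge behind the fence, in any order with the others there, at least 50 mm behind the fence's front face (its centre about 75 mm behind it); origin at the centre of its underside.
- rivet_jar: Bystander: small clear jar with a black cap, 38 mm diameter, 45 mm tall, on the strip of the ledge behind the fence, in any order with the others there, at least 50 mm behind the fence's front face (its centre about 75 mm behind it); origin at the centre of its underside.
- screwdriver: Bystander: screwdriver 170 mm long lying on the table in front of the ledge; origin on the table under the tool.
- wrench: Bystander: steel wrench 160 mm long lying on the table in front of the ledge; origin on the table under the tool.
- offcuts: Bystander: stack of four small metal offcuts, 50 x 70 mm, 20 mm tall, on the table in front of the ledge; origin at the centre of its underside.
Not all that is in view belongs to the job. Of the things shaped like the blank, the aluminium one is meant. Several things have the shape of the bin; the one meant has the colours described above.

How it is judged:
By the outcome, as a careful person would: the job done as asked, in the order asked, and still so for the second after the job is handed in, with the robot touching nothing.
It also fails if it takes over 64 s, if anything falls off the work surface, if the arm or the gripper's body presses on something with over 40 N, if the wrist force passes 120 N, or if a joint passes its speed limit or range.

## Robot

A 6-joint arm with a two-finger parallel gripper is mounted at the origin on the work surface. World frame = base frame: x ahead of the robot, y to its left, z up, the work surface at z = 0. Lengths are in m, angles in rad, forces in N, time in s.
With the tool pointing down it reaches from about 0.35 to 0.775 m from the base axis. Payload 7.3 kg.
Tool frame: the origin (TCP) lies on the centre line of the jaws, within the pads' length; the fingertips stand 22 mm ahead of it and the grasp point (between the pads) lies 3 mm ahead of it; z points along the fingers, x is the direction in which the jaws open and shut, and the axes are right-handed (so a half turn about z gives the same grasp; the last joint's range is limited). The gripper opens to 92 mm and grips with 3 to 60 N. Pads are 19 mm wide; open, the fingers measure 130 mm over their backs; the gripper's body (75 mm by 190 mm) begins 47 mm behind the grasp point.
Start: joints at [1.026, 0.342, 1.524, -0, 1.275, -0.146], TCP at [0.204, 0.484, 0.249] pointing down, gripper open.
Joint ranges: [-2.53, 2.53], [-0.77, 2.02], [0.04, 2.7], [-1, 4.14], [0.28, 2.66], [-3.11, 3.11]. Speed limits (rad/s): [2.57, 2.57, 3.14, 3.14, 3.14, 3.14].

## Interface

Orientations are given as a unit quaternion [x, y, z, w].
In Python, from rig import bot gives the robot as it stands. The module is installed in compiled form; this text tells all that it offers.
- The arm moves only by the tool play_rows, never from a script. Its argument "moves" is a list that holds one entry, the list of rows, each a list of 5 numbers: the closure, from -1 (fully open) to 1 (shut), then the shift along the tool's x, y, z in units of 25 mm (1.0 is 25 mm), then the turn about the tool's z in units of 8 degrees (1.0 is 8 degrees). A call has 1 to 12 rows; each row is the pose to reach, as a shift and turn from the pose commanded when the call began, along the tool's axes at that moment; what a row does not reach only later rows make up. A row lasts 1/8 s, in which the tool goes at most 62.5 mm and 10.7 degrees, less where a joint would pass 70% of its speed; a pose out of reach is approached as far as the arm can. A call with a gripper value outside its range is refused whole. The fingers move at their own pace and stop on an object; the grip force is fixed at half the most. Time passes only in rows, so rows that repeat a pose let the fingers close. It gives the time, the measured TCP pose, the force and the opening at its end, in the units of the state.
- bot.get_obs(): the state, without advancing time (a new reading comes with each control period).
- bot.camera(name): name is "side" or "top" or "wrist"; returns a dict with "image" (480x640x3 uint8, red, green, blue), "z_map" (480x640 float32, m along the optical axis (not along the pixel's ray), 0 where there is no reading), "intrinsics" (3x3 intrinsics, pixels), "cam_to_world" (4x4, takes a point from camera to world coordinates); the wrist camera has in their place "hand_eye" (4x4, takes a point from camera to tool coordinates, whose origin is the TCP and whose axes are the tool frame's). Camera axes: x right, y down, z forward; pixel columns grow to the right and rows downward; lengths in m; the calibration is good to about 2 mm. The wrist camera is an equidistant fisheye: a pixel r from the principal point sees the ray r / f radians off the axis. A picture is of the moment at which its call begins: read the wrist's pose just before it.
- bot.job_done(): hands the job in, once; it reports no verdict.
The state is a dict: "time_s": time; "joints": joint angles; "qvel": joint speeds; "tau": joint torques, N m; "eef_pos": TCP position; "tool_rot": TCP orientation; "wrist_force": force on the tool from outside, world axes, zero at the start; "ft_torque": the same for the moment, N m; "width": opening from 0.0 (shut) to 1.0 (fully open).
Only numpy, scipy, OpenCV 4.12 (cv2) and the standard library are available. Lean on these libraries where they do the work, as an engineer would, in place of code of your own. Each camera call takes 0.05 s, during which the arm holds its last target.

## Working session

There is one attempt and no reset: what is moved stays moved. The work goes in short steps, Python scripts to look and compute and a tool call to move; the robot and the scene stay as the last step left them, time stands still between calls to the robot, and variables do not carry over. Pictures are saved under pics/ and viewed, and the job is handed in when it is done.

Besides the shell and the picture viewer there is one more tool, called in YAML: its name, and indented under it one key for each argument. play_rows: Moves the arm, as the interface text tells. Its arguments: {"type":"object","properties":{"moves":{"type":"array","items":{"type":"array","items":{"type":"array","items":{"type":"number"}}}}},"required":["moves"]}

```bash
mkdir -p pics
python3 - <<'E'
from rig import bot
import numpy as np,cv2,pickle
o=bot.get_obs();print({k:np.round(v,3) for k,v in o.items()})
d={}
for n in("side","top"):
    c=bot.camera(n);d[n]=c
    cv2.imwrite(f"pics/{n}0.png",c["image"][:,:,::-1]);print(n,c["intrinsics"],np.round(c["cam_to_world"],3))
pickle.dump(d,open("d0.pkl","wb"))
E
```

```text
{'time_s': np.float64(0.0), 'joints': array([ 1.026,  0.343,  1.525,  0.   ,  1.275, -0.146]), 'qvel': array([ 0.001,  0.001, -0.   ,  0.   ,  0.   , -0.001]), 'tau': array([ 1.0000e-03, -4.3124e+01, -2.4422e+01,  7.2000e-02,  5.6000e-02,
       -0.0000e+00]), 'eef_pos': array([0.204, 0.483, 0.248]), 'tool_rot': array([ 0.833,  0.553, -0.001,  0.   ]), 'wrist_force': array([ 0.345, -0.12 ,  0.695]), 'ft_torque': array([ 0.   , -0.032, -0.015]), 'width': np.float64(1.0)}
side [[550.3604391    0.         322.90349222]
 [  0.         550.3604391  241.62764345]
 [  0.           0.           1.        ]] [[ 0.758 -0.351  0.549 -0.178]
 [-0.652 -0.409  0.639 -0.962]
 [ 0.    -0.842 -0.539  0.802]
 [ 0.     0.     0.     1.   ]]
top [[472.42005104   0.         326.86844321]
 [  0.         472.42005104 236.34148353]
 [  0.           0.           1.        ]] [[-1.900e-02 -9.780e-01  2.090e-01  2.840e-01]
 [-1.000e+00  1.900e-02 -3.000e-03 -1.330e-01]
 [-1.000e-03 -2.090e-01 -9.780e-01  1.406e+00]
 [ 0.000e+00  0.000e+00  0.000e+00  1.000e+00]]
```

View pics/top0.png

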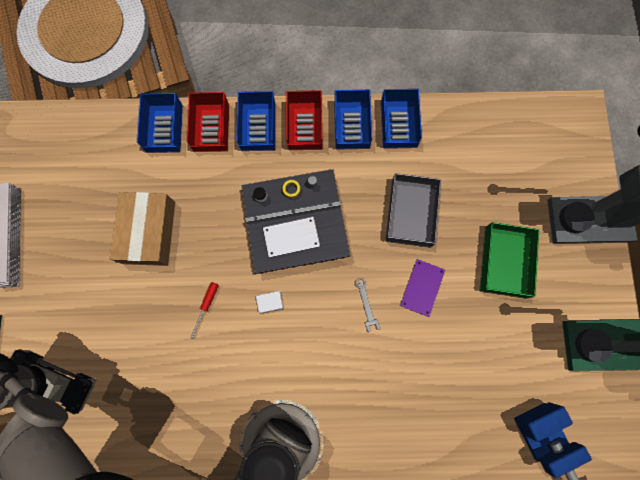

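View pics/side0.png

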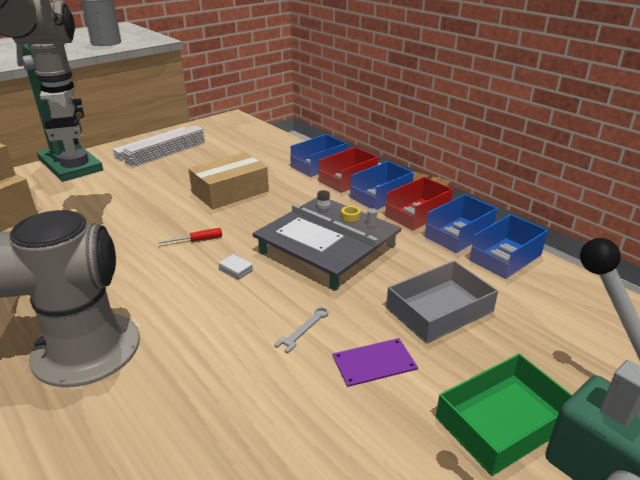

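The top view shows the ledge near (296,222) with the blank at (292,237). Behind the fence are the jar (260,194), tape (291,188) and punch (312,181).
- **Candidates for the blank:** the bright sheet at (292,237) and the purple sheet at (423,288). The bright bare-metal one on the ledge fits.
- **Candidates for the bin:** grey at (413,210) and green at (510,260), with small blue and red bins behind. The grey one fits, so the end to use is image right (−y).

Next I'll confirm this in an enlarged crop and measure.

```bash
cat > h.py <<'E'
import numpy as np,cv2
def ray(c,uv,z):
    K=c["intrinsics"];T=c["cam_to_world"];uv=np.atleast_2d(uv).astype(float)
    d=np.c_[(uv[:,0]-K[0,2])/K[0,0],(uv[:,1]-K[1,2])/K[1,1],np.ones(len(uv))]@T[:3,:3].T
    o=T[:3,3];return o+d*((z-o[2])/d[:,2])[:,None]
def pts(c,uv):
    K=c["intrinsics"];T=c["cam_to_world"];uv=np.atleast_2d(uv).astype(int)
    z=c["z_map"][uv[:,1],uv[:,0]]
    p=np.c_[(uv[:,0]-K[0,2])/K[0,0]*z,(uv[:,1]-K[1,2])/K[1,1]*z,z]
    return p@T[:3,:3].T+T[:3,3]
def blank(c,seed,z=.066,thr=150):
    im=c["image"];m=((im.min(2)>thr)&(im.max(2).astype(int)-im.min(2)<30)).astype(np.uint8)
    n,l,s,_=cv2.connectedComponentsWithStats(m)
    lab=l[seed[1],seed[0]];mm=(l==lab).astype(np.uint8)
    cs,_=cv2.findContours(mm,cv2.RETR_EXTERNAL,cv2.CHAIN_APPROX_NONE)
    k=max(cs,key=cv2.contourArea)[:,0].astype(float)
    w=ray(c,k,z)
    r=cv2.minAreaRect((w[:,:2]*1000).astype(np.float32))
    return r,cv2.boxPoints(r),cv2.boundingRect(k.astype(np.int32))
E
python3 - <<'E'
import pickle;from h import *
d=pickle.load(open("d0.pkl","rb"))
t,s=d["top"],d["side"]
for n,c,b in(("t",t,(225,160,360,285)),("s",s,(240,180,410,300))):
    x0,y0,x1,y1=b;cv2.imwrite(f"pics/crop_{n}.png",cv2.resize(c["image"][y0:y1,x0:x1,::-1],None,fx=4.5,fy=4.5,interpolation=cv2.INTER_CUBIC))
for c,sd in((t,(292,245)),(s,(308,238))):
    print(c["image"][sd[1],sd[0]],pts(c,[sd]),*blank(c,sd))
# depth of things: ledge, bin, table
print(pts(t,[(265,260),(335,240),(413,210),(320,203),(260,193),(291,182),(312,180),(140,230)]).round(4))
E
```

```text
[219 219 225] [[ 0.54699734 -0.0360165   0.06669452]] ((572.6593017578125, -33.14215087890625), (89.67000579833984, 150.34007263183594), 11.381556510925293) [[ 513.8718     31.701832]
 [ 543.54016  -115.68177 ]
 [ 631.4468    -97.98613 ]
 [ 601.77844    49.39747 ]] (263, 217, 57, 40)
[216 216 216] [[ 0.55823514 -0.04830778  0.06240796]] ((571.8965454101562, -36.11467742919922), (91.64619445800781, 151.0315704345703), 11.551131248474121) [[ 511.88007    28.695919]
 [ 542.123    -119.276726]
 [ 631.913    -100.92528 ]
 [ 601.6701     47.04737 ]] (276, 217, 67, 34)
[[ 0.5064  0.043   0.0563]
 [ 0.5613 -0.1607  0.057 ]
 [ 0.6616 -0.4035  0.0039]
 [ 0.6732 -0.1188  0.0605]
 [ 0.6949  0.0532  0.1006]
 [ 0.7321 -0.035   0.0839]
 [ 0.7305 -0.0973  0.103 ]
 [ 0.5953  0.3979  0.0869]]
```

View pics/crop_t.png

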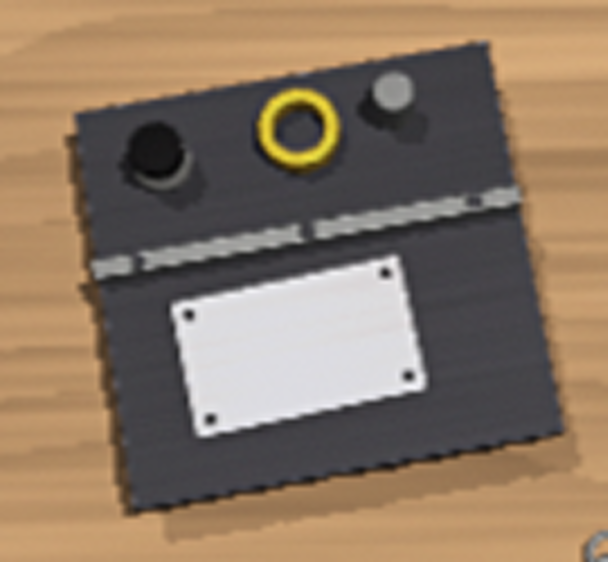

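View pics/crop_s.png

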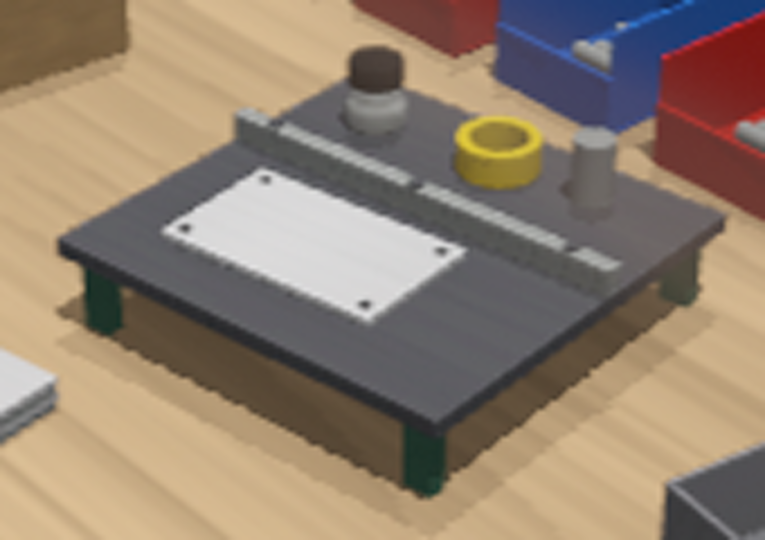

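Run:
```python
import pickle;from h import *
d=pickle.load(open("d0.pkl","rb"))
t,s=d["top"],d["side"]
f=lambda p:np.round(p*1000,1)
A=np.array
tc=A([(127,512),(563,433),(488,42),(76,113)])/4.5+A([225,160])-.39
sc=A([(60,243),(436,428),(725,218),(380,78)])/4.5+A([240,180])-.39
for n,c,q in(("t",t,tc),("s",s,sc)):
    w=ray(c,q,.06)[:,:2];print(n,f(w))
    print(' lens',[float(np.linalg.norm(w[i]-w[(i+1)%4]).round(4)) for i in range(4)],'ang',[float(np.degrees(np.arctan2(*(w[i]-w[(i+1)%4])[[0,1]])).round(2)) for i in (0,2)])
# fence top
for n,c,e,lo in(("t",t,A([(240,221),(342,203)]),70),("s",s,None,0)):
    if n=="t":
        im=c["image"].astype(int);w=[]
        g=im.min(2)
        for u in range(250,338):
            vc=219.5+(u-245)*(203.5-219.5)/(340-245)
            col=g[int(vc)-6:int(vc)+7,u];vv=np.arange(int(vc)-6,int(vc)+7)
            k=np.where(col>115)[0]
            if len(k)>1: w.append((u,vv[k].min(),vv[k].max()))
        w=A(w);
        # front edge & back edge
        for j,off in((2,.5),(1,-.5)):
            p=ray(c,np.c_[w[:,0],w[:,j]+off],.078)[:,:2]
            pf=np.polyfit(p[:,1],p[:,0],1);r=p[:,0]-np.polyval(pf,p[:,1])
            print('fence',j,len(w),pf,np.degrees(np.arctan(pf[0])),r.std())
```

```text
t [[ 467.6   77. ]
 [ 513.2 -202.1]
 [ 778.8 -159.8]
 [ 734.5  114.5]]
 lens [0.2829, 0.269, 0.2778, 0.2696] ang [-9.28, 170.82]
s [[ 467.1   62.7]
 [ 510.1 -209.5]
 [ 774.4 -165. ]
 [ 735.5   95.2]]
 lens [0.2756, 0.268, 0.2631, 0.2703] ang [-8.98, 171.49]
fence 2 79 [-0.16507364  0.63311629] -9.37349262408069 0.0008654842394208659
fence 1 79 [-0.16308956  0.6442018 ] -9.262793256524317 0.0011692312733398687
```

```bash
cat >> h.py <<'E'
from scipy.spatial.transform import Rotation as R
YAW=np.radians(9.3);O=np.array([.589,-.0483])
ex=np.array([np.cos(YAW),np.sin(YAW)]);ey=np.array([-np.sin(YAW),np.cos(YAW)])
def l2w(p):return O+p[0]*ex+p[1]*ey
def w2l(p):p=np.atleast_2d(p)[:,:2]-O;return np.c_[p@ex,p@ey]
def st():
    from rig import bot
    o=bot.get_obs();x=R.from_quat(o["tool_rot"]).as_matrix()[:,0];a=np.degrees(np.arctan2(x[1],x[0]))
    print('t',o['time_s'].round(2),'local mm',(w2l(o['eef_pos'])*1000).round(1),'z',o['eef_pos'][2].round(4),'ang-yaw',round(a-9.3,2),'F',o['wrist_force'].round(1),'w',o['width'].round(3))
    return o
def plan(loc,z,ang):
    o=st();M=R.from_quat(o["tool_rot"]).as_matrix()
    d=np.r_[l2w(np.array(loc)/1000),z]-o['eef_pos'];a=np.degrees(np.arctan2(M[1,0],M[0,0]))
    print('units',(M.T@d/.025).round(2),'turn',round(-(ang+9.3-a)/8,2))
E
python3 -c "
from h import *
plan((-84,16),.249,90)"
```

```text
Traceback (most recent call last):
  File "h.py", line 31, in plan
    o=st();M=R.from_quat(o["tool_rot"]).as_matrix()
  File "h.py", line 28, in st
    print('t',o['time_s'].round(2),'local mm',(w2l(o['eef_pos'])*1000).round(1),'z',o['eef_pos'][2].round(4),'ang-yaw',round(a-9.3,2),'F',o['wrist_force'].round(1),'w',o['width'].round(3))
              ^^^^^^^^^^^^^^^^^
AttributeError: 'float' object has no attribute 'round'
```

```bash
sed -i "s/o\['time_s'\].round(2)/round(float(o['time_s']),2)/;s/o\['width'\].round(3)/round(float(o['width']),3)/" h.py
python3 -c "
from h import *
plan((-84,16),.249,90)"
```

```text
t 0.1 local mm [[-294.3  587.1]] z 0.2481 ang-yaw 57.85 F [ 0.3 -0.6  0.4] w 0.999
units [-14.87  19.28  -0.02] turn -4.02
```

play_rows:
  moves:
    - [[-1, -1.35, 1.75, 0, -0.4], [-1, -2.7, 3.5, 0, -0.8], [-1, -4.05, 5.25, 0, -1.2], [-1, -5.4, 7.0, 0, -1.6], [-1, -6.75, 8.75, 0, -2.0], [-1, -8.1, 10.5, 0, -2.4], [-1, -9.45, 12.25, 0, -2.8], [-1, -10.8, 14.0, 0, -3.2], [-1, -12.15, 15.75, 0, -3.6], [-1, -13.5, 17.5, 0, -4.0], [-1, -14.87, 19.28, 0, -4.02], [-1, -14.87, 19.28, 0, -4.02]]

```text
time_s: 1.6
eef_pos: [0.5047, -0.049, 0.2478]
tool_rot: [0.649, 0.761, -0.0, -0.0]
wrist_force: [-0.6, -0.0, -0.5]
width: 0.999
```

Run:
```python
from h import *
from rig import bot
import pickle
plan((-84,16),.095,90)
d={n:bot.camera(n) for n in("wrist","side","top")};d["obs"]=bot.get_obs()
pickle.dump(d,open("d1.pkl","wb"))
w=d["wrist"];cv2.imwrite("pics/wrist1.png",w["image"][:,:,::-1]);print(w["intrinsics"].round(1),w["hand_eye"].round(3))
cv2.imwrite("pics/side1.png",d["side"]["image"][:,:,::-1])
```

```text
t 1.6 local mm [[-83.3  12.9]] z 0.2478 ang-yaw 89.76 F [-0.6 -0.  -0.5] w 0.999
units [ 0.12 -0.03  6.11] turn -0.03
[[371.6   0.  318.8]
 [  0.  371.6 244.3]
 [  0.    0.    1. ]] [[ 1.    -0.     0.001 -0.   ]
 [-0.     0.959  0.283 -0.077]
 [-0.001 -0.283  0.959 -0.137]
 [ 0.     0.     0.     1.   ]]
```

View pics/wrist1.png

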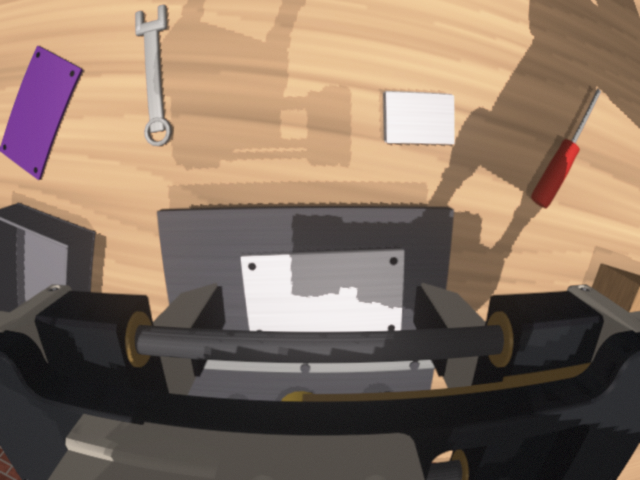

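View pics/side1.png

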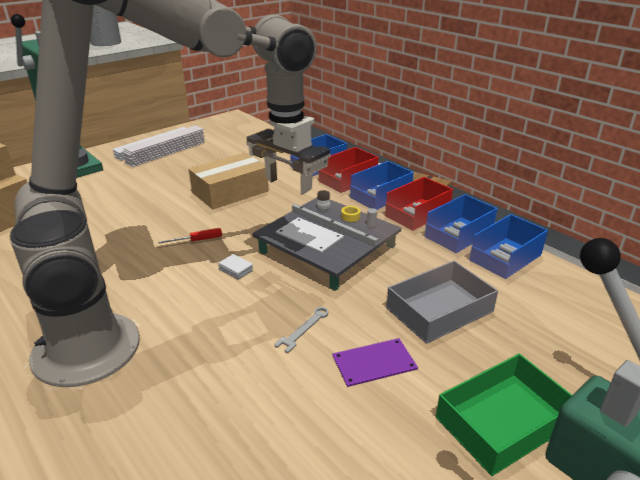

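The wrist view shows the ledge's front corners at (159,211) and (451,208), the blank's front corners at (241,256) and (404,250), and the fence front along row 370. I'll cross-check my ledge frame with it.

```bash
cat >> h.py <<'E'
def wray(c,o,uv,z):
    K=c["intrinsics"];uv=np.atleast_2d(uv).astype(float)
    v=(uv-[K[0,2],K[1,2]])/K[0,0];r=np.linalg.norm(v,axis=1)
    d=np.c_[v/r[:,None]*np.sin(r)[:,None],np.cos(r)]
    M=R.from_quat(o["tool_rot"]).as_matrix();H=c["hand_eye"]
    d=d@(M@H[:3,:3]).T;p=o["eef_pos"]+M@H[:3,3]
    return p+d*((z-p[2])/d[:,2])[:,None]
E
python3 - <<'E'
from h import *;import pickle
d=pickle.load(open("d1.pkl","rb"));w,o=d["wrist"],d["obs"]
print('ledge',(w2l(wray(w,o,[(159,211),(451,208)],.06))*1000).round(1))
b=wray(w,o,[(241,256),(404,250)],.066);print('blank',(w2l(b)*1000).round(1),np.linalg.norm(b[0]-b[1]))
print('fence frontbottom?',(w2l(wray(w,o,[(210,362),(430,371)],.078))*1000).round(1))
d0=pickle.load(open("d0.pkl","rb"))
for n,s in(("top",(292,245)),("side",(308,238))):
    r,bx,_=blank(d0[n],s);print(n,(w2l(bx/1000)*1000).round(1))
g=lambda z:0
E
```

```text
ledge [[ -98.4 -134.2]
 [-100.5  140.1]]
blank [[-56.  -54.1]
 [-61.7  95.4]] 0.14954603269772188
fence frontbottom? [[ 54.4 -93.7]
 [ 66.6 132.8]]
top [[-61.2  91.1]
 [-55.8 -59.1]
 [ 33.9 -55.9]
 [ 28.4  94.3]]
side [[-63.7  88.4]
 [-57.7 -62.5]
 [ 33.8 -58.9]
 [ 27.9  92. ]]
```

play_rows:
  moves:
    - [[-1, 0.1, 0, 1.5, -0.03], [-1, 0.1, 0, 3.5, -0.03], [-1, 0.1, 0, 5.2, -0.03], [-1, 0.1, 0, 6.1, -0.03], [-1, 0.1, 0, 6.1, -0.03], [-1, 0.1, 0, 6.1, -0.03]]

```text
time_s: 2.5
eef_pos: [0.5037, -0.0428, 0.0974]
tool_rot: [0.645, 0.764, 0.0, 0.001]
wrist_force: [0.1, 0.5, -0.2]
width: 0.996
```

Run:
```python
from h import *
from rig import bot
plan((-84,16),.0825,90)
c=bot.camera("wrist");cv2.imwrite("pics/wrist2.png",c["image"][:,:,::-1])
```

```text
t 2.5 local mm [[-83.3  19.2]] z 0.0974 ang-yaw 90.32 F [ 0.1  0.5 -0.2] w 0.996
units [-0.13 -0.03  0.6 ] turn 0.04
```

View pics/wrist2.png

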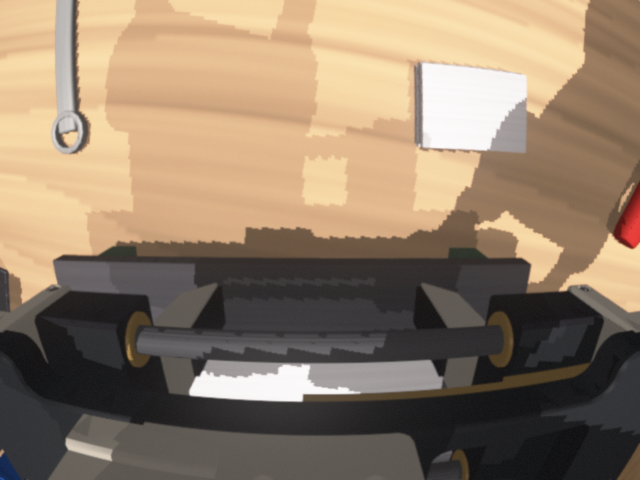

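The fingers stand over the ledge strip in front of the blank. I'll lower gently, feeling for the ledge.

play_rows:
  moves:
    - [[-1, -0.1, 0, 0.25, 0], [-1, -0.1, 0, 0.45, 0], [-1, -0.1, 0, 0.45, 0], [-1, -0.1, 0, 0.45, 0]]

```text
time_s: 3.05
eef_pos: [0.5037, -0.046, 0.0849]
tool_rot: [0.646, 0.763, 0.0, -0.0]
wrist_force: [0.2, -0.0, 0.1]
width: 1.0
```

Run:
```python
from h import *
from rig import bot
for i in range(3):
    bot.camera("top") if i else 0
    st()
```

```text
t 3.05 local mm [[-83.8  16.1]] z 0.0849 ang-yaw 90.24 F [ 0.2 -0.   0.1] w 1.0
t 3.1 local mm [[-83.7  16.1]] z 0.085 ang-yaw 90.25 F [ 0.3 -0.5  0.6] w 0.999
t 3.15 local mm [[-83.7  16.1]] z 0.085 ang-yaw 90.25 F [-0.7  0.   0.7] w 0.998
```

play_rows:
  moves:
    - [[-1, 0, 0, 0.06, 0], [-1, 0, 0, 0.06, 0]]

```text
time_s: 3.4
eef_pos: [0.5036, -0.0459, 0.0834]
tool_rot: [0.646, 0.764, -0.0, -0.0]
wrist_force: [-0.3, 0.1, 0.2]
width: 1.001
```

play_rows:
  moves:
    - [[-1, 0, 0, 0.05, 0], [-1, 0, 0, 0.05, 0]]

```text
time_s: 3.65
eef_pos: [0.5038, -0.0459, 0.0823]
tool_rot: [0.646, 0.764, 0.0, 0.0]
wrist_force: [-0.3, 0.8, 0.6]
width: 1.002
```

play_rows:
  moves:
    - [[-1, 0, 0, -0.06, 0], [-1, 0, 0.2, -0.06, 0], [-1, 0, 0.35, -0.06, 0], [-1, 0, 0.5, -0.06, 0], [-1, 0, 0.6, -0.06, 0], [-1, 0, 0.7, -0.06, 0], [-1, 0, 0.8, -0.06, 0], [-1, 0, 0.9, -0.06, 0], [-1, 0, 1.0, -0.06, 0], [-1, 0, 1.1, -0.06, 0], [-1, 0, 1.1, -0.06, 0]]

```text
time_s: 5.03
eef_pos: [0.5312, -0.0414, 0.0838]
tool_rot: [0.646, 0.764, 0.0, 0.0]
wrist_force: [-0.5, 0.3, 0.1]
width: 0.998
```

Run:
```python
from h import *
from rig import bot
st()
d={n:bot.camera(n) for n in("side","top")}
for n,b in(("top",(225,160,360,285)),("side",(240,180,410,300))):
    x0,y0,x1,y1=b;cv2.imwrite(f"pics/{n}3.png",cv2.resize(d[n]["image"][y0:y1,x0:x1,::-1],None,fx=4.5,fy=4.5,interpolation=cv2.INTER_CUBIC))
```

```text
t 5.03 local mm [[-55.9  16.2]] z 0.0838 ang-yaw 90.25 F [-0.5  0.3  0.1] w 0.998
```

View pics/side3.png

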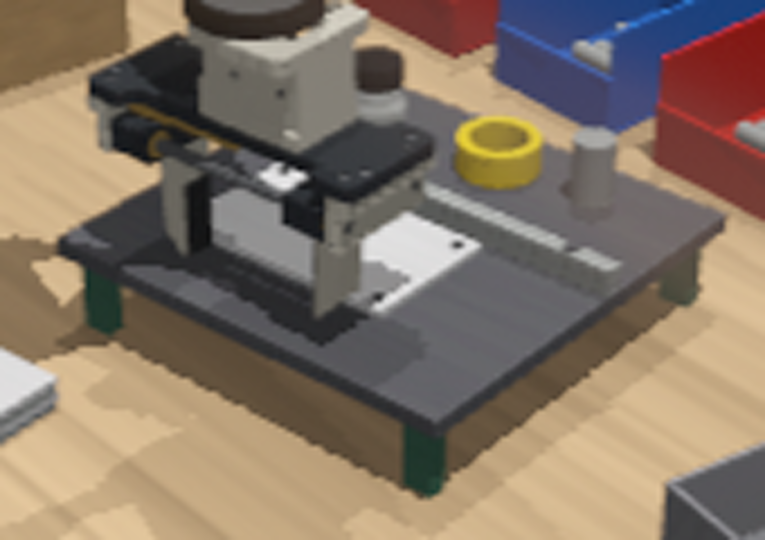

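The blank is moving with both fingertips on its long side. I'll go on in small steps until the fence resists.

play_rows:
  moves:
    - [[-1, 0, 0.06, 0, 0], [-1, 0, 0.12, 0, 0], [-1, 0, 0.18, 0, 0], [-1, 0, 0.18, 0, 0]]

```text
time_s: 5.62
eef_pos: [0.5354, -0.0406, 0.0837]
tool_rot: [0.646, 0.764, 0.0, 0.0]
wrist_force: [-1.2, -0.2, 0.3]
width: 1.003
```

play_rows:
  moves:
    - [[-1, 0, 0.05, 0, 0], [-1, 0, 0.05, 0, 0]]

```text
time_s: 5.88
eef_pos: [0.5366, -0.0404, 0.0837]
tool_rot: [0.646, 0.764, 0.0, 0.0]
wrist_force: [-0.9, -0.4, -0.3]
width: 1.002
```

play_rows:
  moves:
    - [[-1, 0, 0.05, 0, 0], [-1, 0, 0.05, 0, 0]]

```text
time_s: 6.12
eef_pos: [0.5378, -0.0402, 0.0837]
tool_rot: [0.646, 0.764, 0.0, 0.0]
wrist_force: [-0.9, 0.5, 0.5]
width: 1.003
```

play_rows:
  moves:
    - [[-1, 0, 0.05, 0, 0], [-1, 0, 0.05, 0, 0]]

```text
time_s: 6.38
eef_pos: [0.5381, -0.0399, 0.0836]
tool_rot: [0.646, 0.764, -0.001, -0.001]
wrist_force: [-5.2, -1.0, 3.3]
width: 1.0
```

play_rows:
  moves:
    - [[-1, 0, 0.05, 0, 0], [-1, 0, 0.05, 0, 0]]

```text
time_s: 6.62
eef_pos: [0.5383, -0.0398, 0.0835]
tool_rot: [0.646, 0.763, -0.001, -0.002]
wrist_force: [-9.0, -1.3, 5.3]
width: 0.998
```

Run:
```python
from h import *
from rig import bot
st()
d={n:bot.camera(n) for n in("side","top")}
for n,b in(("top",(225,160,360,285)),("side",(240,180,410,300))):
    x0,y0,x1,y1=b;cv2.imwrite(f"pics/{n}4.png",cv2.resize(d[n]["image"][y0:y1,x0:x1,::-1],None,fx=4.5,fy=4.5,interpolation=cv2.INTER_CUBIC))
```

```text
t 6.62 local mm [[-48.6  16.6]] z 0.0835 ang-yaw 90.24 F [-9.  -1.3  5.3] w 0.998
```

View pics/side4.png

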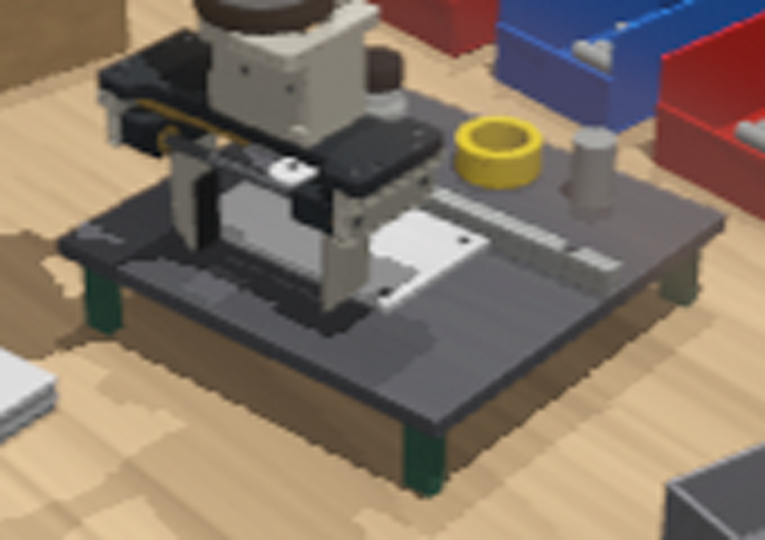

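The force rose to 9 N, so the blank is on the fence. One more small press to square it, then I'll draw back, lift and look.

play_rows:
  moves:
    - [[-1, 0, 0.06, 0, 0], [-1, 0, 0.06, 0, 0], [-1, 0, -0.1, 0, 0], [-1, 0, -0.5, 0, 0], [-1, 0, -1.0, 0, 0], [-1, 0, -1.0, -1.5, 0], [-1, 0, -3.0, -3.5, 0], [-1, 0, -5.0, -5, 0], [-1, 0, -5.5, -5, 0]]

```text
time_s: 7.85
eef_pos: [0.4031, -0.0629, 0.2109]
tool_rot: [0.646, 0.763, 0.001, 0.002]
wrist_force: [1.1, 0.3, -0.3]
width: 1.0
```

```bash
cat > look.py <<'E'
from h import *
from rig import bot
import sys,pickle
k=sys.argv[1]
st()
d={n:bot.camera(n) for n in("side","top")};pickle.dump(d,open(f"d{k}.pkl","wb"))
for n,b in(("top",(225,160,360,285)),("side",(240,180,410,300))):
    x0,y0,x1,y1=b;cv2.imwrite(f"pics/{n}{k}.png",cv2.resize(d[n]["image"][y0:y1,x0:x1,::-1],None,fx=4.5,fy=4.5,interpolation=cv2.INTER_CUBIC))
E
python3 look.py 5
```

```text
t 7.85 local mm [[-185.9   15.6]] z 0.2109 ang-yaw 90.22 F [ 1.1  0.3 -0.3] w 1.0
```

View pics/top5.png

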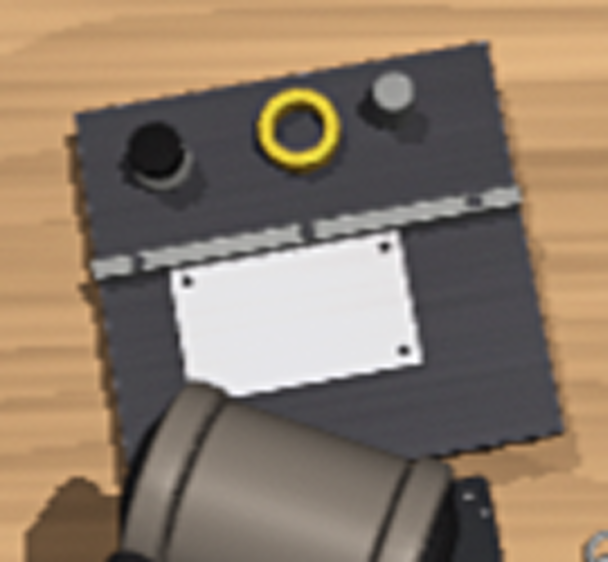

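View pics/side5.png

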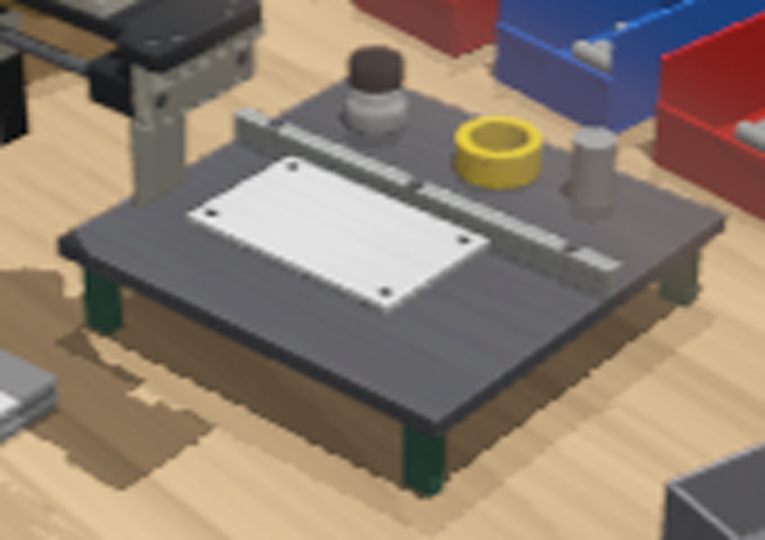

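Both views show the blank's long side parallel and tight to the fence. I'll measure its pose and plan the end push.

Run:
```python
from h import *;import pickle
d=pickle.load(open("d5.pkl","rb"))
r,bx,_=blank(d["side"],(315,235));print('side',r,(w2l(bx/1000)*1000).round(1))
# top: back corners by hole marks in crop: edges of back long side
q=np.array([(171,270),(400,233),(424,361)])/4.5+[225,160]-np.array([.39,.39])
print('top corners',(w2l(ray(d["top"],q,.066))*1000).round(1))
plan((-4,116),.2,0)
plan((-4,116),.2,180)
```

```text
side ((590.8372802734375, -35.128814697265625), (90.95994567871094, 152.3851318359375), 9.27362060546875) [[-41.5  88.9]
 [-41.6 -63.5]
 [ 49.4 -63.5]
 [ 49.5  88.9]]
top corners [[ 50.8  91. ]
 [ 48.4 -59.7]
 [-38.3 -60. ]]
t 7.95 local mm [[-185.8   15.8]] z 0.2097 ang-yaw 90.19 F [ 1.  -0.9  0.2] w 1.004
units [3.98 7.29 0.4 ] turn 11.27
t 7.95 local mm [[-185.8   15.8]] z 0.2097 ang-yaw 90.19 F [ 1.  -0.9  0.2] w 1.004
units [3.98 7.29 0.4 ] turn -11.23
```

play_rows:
  moves:
    - [[0.13, 0.5, 0.8, 0, 1.3], [0.13, 1.0, 1.6, 0, 2.6], [0.13, 1.5, 2.4, 0, 3.9], [0.13, 2.0, 3.2, 0, 5.2], [0.13, 2.5, 4.0, 0, 6.5], [0.13, 3.0, 4.9, 0, 7.8], [0.13, 3.4, 5.8, 0, 9.1], [0.13, 3.8, 6.6, 0, 10.4], [0.13, 4.0, 7.4, 0, 11.27], [0.13, 4.0, 7.4, 0, 11.27], [0.13, 4.0, 7.4, 0, 11.27], [0.13, 4.0, 7.4, 0, 11.27]]

```text
time_s: 9.45
eef_pos: [0.5699, 0.0664, 0.2086]
tool_rot: [0.997, 0.082, -0.0, -0.0]
wrist_force: [-1.0, -0.3, 1.1]
width: 0.437
```

Run:
```python
from h import *
from rig import bot
plan((0,117),.1,0)
o=bot.get_obs();w=bot.camera("wrist");print(o['joints'].round(2))
cv2.imwrite("pics/wrist6.png",w["image"][:,:,::-1])
import pickle;pickle.dump((w,o),open("w6.pkl","wb"))
```

```text
t 9.45 local mm [[ -0.3 116.3]] z 0.2086 ang-yaw 0.14 F [-1.  -0.3  1.1] w 0.437
units [ 0.01 -0.03  4.34] turn 0.02
[-0.02  0.46  1.45  0.    1.23 -0.18]
```

View pics/wrist6.png

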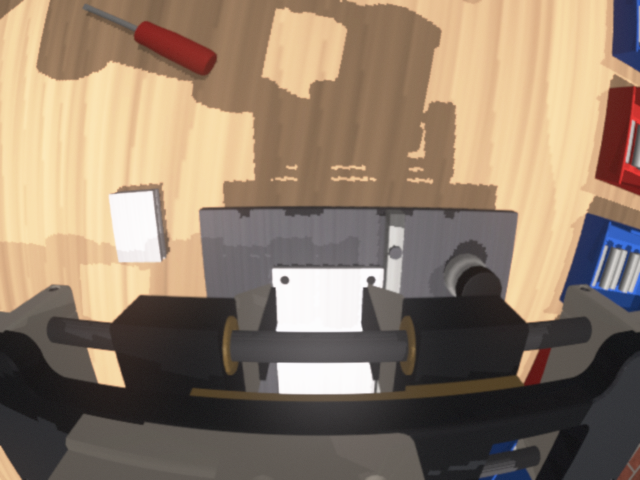

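Run:
```python
from h import *;import pickle
w,o=pickle.load(open("w6.pkl","rb"))
print('end',(w2l(wray(w,o,[(272,268),(382,267)],.066))*1000).round(1),'ledge',(w2l(wray(w,o,[(201,210),(517,211)],.06))*1000).round(1))
print('fence front top',(w2l(wray(w,o,[(388,228),(386,290)],.078))*1000).round(1))
```

```text
end [[-38.3  90.5]
 [ 50.4  91.5]] ledge [[-96.  137.4]
 [170.4 139.1]]
fence front top [[ 51.2 126.9]
 [ 52.6  76.4]]
```

play_rows:
  moves:
    - [[0.13, 0, 0, 1.5, 0], [0.13, 0, 0, 3.5, 0], [0.13, 0, 0, 4.5, 0], [0.13, 0, 0, 4.7, 0], [0.13, 0, 0, 4.7, 0], [0.13, 0, 0, 4.7, 0], [0.13, 0, 0, 4.7, 0]]

```text
time_s: 10.38
eef_pos: [0.571, 0.0667, 0.0924]
tool_rot: [0.997, 0.082, 0.001, 0.0]
wrist_force: [-0.0, -0.2, -0.1]
width: 0.435
```

Run:
```python
from h import *
plan((0,116),.0838,0)
```

```text
t 10.38 local mm [[  0.8 116.4]] z 0.0924 ang-yaw 0.1 F [-0.  -0.2 -0.1] w 0.435
units [-0.03  0.02  0.34] turn 0.01
```

play_rows:
  moves:
    - [[0.13, -0.03, 0, 0.34, 0], [0.13, -0.03, 0, 0.34, 0], [0.13, -0.03, 0.2, 0.34, 0], [0.13, -0.03, 0.4, 0.34, 0], [0.13, -0.03, 0.5, 0.34, 0], [0.13, -0.02, 0.6, 0.34, 0], [0.13, -0.02, 0.7, 0.34, 0], [0.13, -0.01, 0.85, 0.34, 0], [0.13, -0.01, 1.0, 0.34, 0], [0.13, 0, 1.15, 0.34, 0], [0.13, 0, 1.3, 0.34, 0], [0.13, 0, 1.4, 0.34, 0]]

```text
time_s: 11.88
eef_pos: [0.5762, 0.0319, 0.0827]
tool_rot: [0.997, 0.082, 0.0, 0.0]
wrist_force: [-1.6, 1.2, -0.5]
width: 0.431
```

```bash
python3 look.py 7
```

```text
t 11.88 local mm [[ 0.3 81.2]] z 0.0827 ang-yaw 0.08 F [-1.6  1.2 -0.5] w 0.431
```

View pics/side7.png

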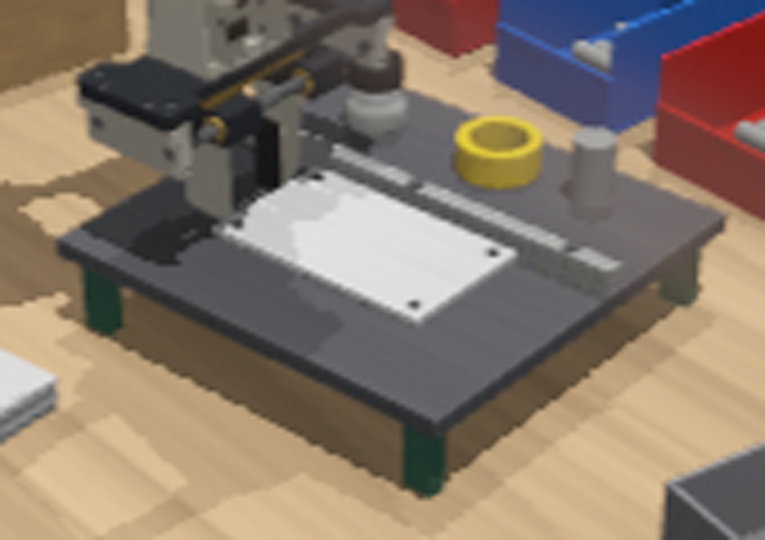

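It slides along the fence, still flush. I'll continue and raise the tips by 1 mm.

play_rows:
  moves:
    - [[0.13, 0, 0.15, -0.03, 0], [0.13, 0, 0.33, -0.03, 0], [0.13, 0.01, 0.5, -0.03, 0], [0.13, 0.01, 0.68, -0.03, 0], [0.13, 0.01, 0.85, -0.03, 0], [0.13, 0.02, 1.03, -0.03, 0], [0.13, 0.02, 1.2, -0.03, 0], [0.13, 0.02, 1.38, -0.03, 0], [0.13, 0.03, 1.55, -0.03, 0], [0.13, 0.03, 1.73, -0.03, 0], [0.13, 0.03, 1.9, -0.03, 0], [0.13, 0.03, 2.0, -0.03, 0]]

```text
time_s: 13.48
eef_pos: [0.585, -0.0174, 0.0834]
tool_rot: [0.997, 0.082, -0.0, -0.0]
wrist_force: [-1.8, 1.1, -0.1]
width: 0.433
```

```bash
python3 look.py 8
```

```text
t 13.47 local mm [[ 1.  31.2]] z 0.0834 ang-yaw 0.08 F [-1.8  1.1 -0.1] w 0.433
```

View pics/side8.png

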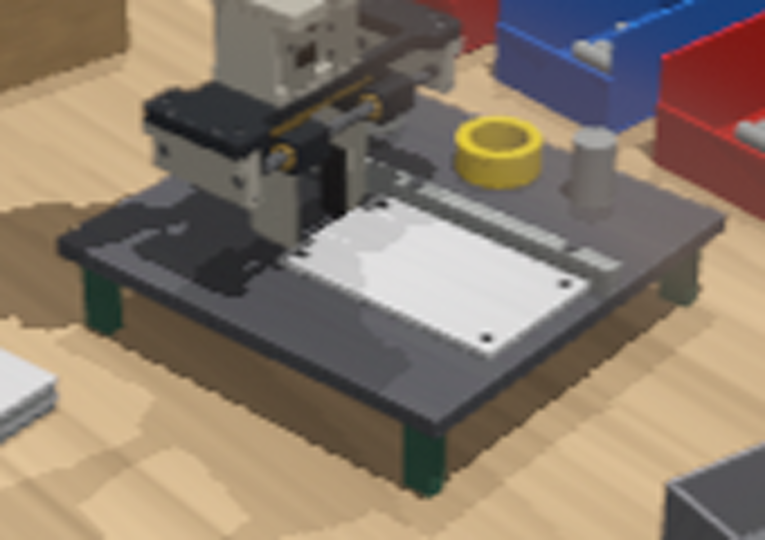

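play_rows:
  moves:
    - [[0.13, 0, 0.15, 0, 0], [0.13, 0, 0.33, 0, 0], [0.13, 0.01, 0.5, 0, 0], [0.13, 0.01, 0.68, 0, 0], [0.13, 0.01, 0.85, 0, 0], [0.13, 0.02, 1.03, 0, 0], [0.13, 0.02, 1.2, 0, 0], [0.13, 0.02, 1.38, 0, 0], [0.13, 0.02, 1.55, 0, 0], [0.13, 0.03, 1.73, 0, 0], [0.13, 0.03, 1.9, 0, 0], [0.13, 0.03, 2.0, 0, 0]]

```text
time_s: 15.08
eef_pos: [0.5941, -0.0666, 0.0835]
tool_rot: [0.997, 0.082, 0.0, 0.0]
wrist_force: [-0.9, 1.7, -0.1]
width: 0.44
```

```bash
python3 look.py 9
```

```text
t 15.07 local mm [[  2.1 -18.9]] z 0.0835 ang-yaw 0.08 F [-0.9  1.7 -0.1] w 0.44
```

View pics/side9.png

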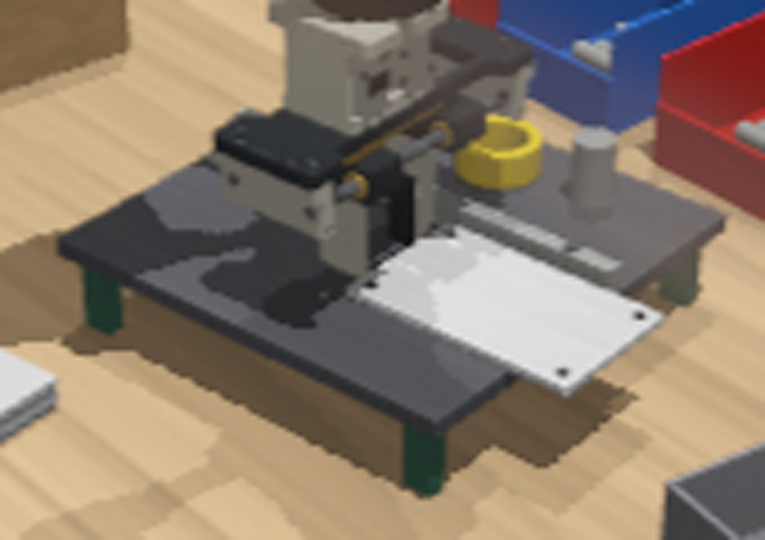

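View pics/top9.png

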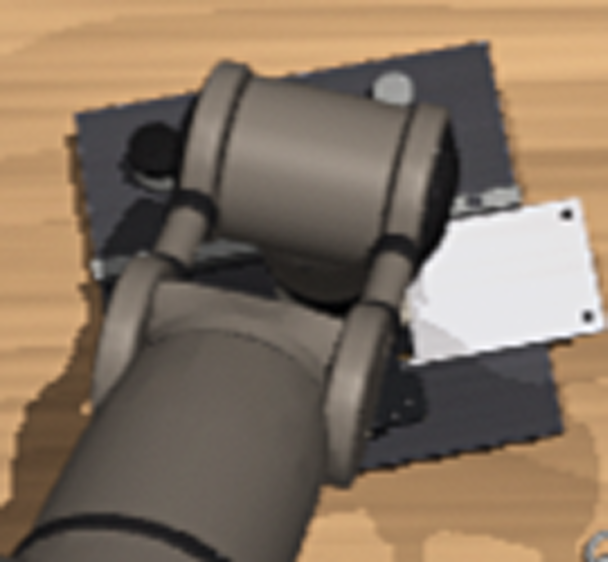

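```bash
cat > prot.py <<'E'
from h import *;import pickle,sys
k,seed=sys.argv[1],eval(sys.argv[2])
d=pickle.load(open(f"d{k}.pkl","rb"))
A=np.array
f=lambda c,q,o,z:(w2l(ray(c,A(q)/4.5+A(o)-.39,z))*1000).round(1)
print('top ledge end',f(d["top"],[(563,433),(488,42)],(225,160),.06).tolist())
print('side ledge end',f(d["side"],[(436,428),(725,218)],(240,180),.06).tolist())
for n,s in zip(("top","side"),seed):
    r,bx,_=blank(d[n],s,thr=int(sys.argv[3]) if len(sys.argv)>3 else 150);print(n,np.round(r[1],1),round(r[2],2),(w2l(bx/1000)*1000).round(1).tolist())
E
python3 prot.py 9 "[(345,220),(365,250)]"
```

```text
top ledge end [[-99.7, -139.5], [169.3, -140.7]]
side ledge end [[-103.9, -146.3], [164.1, -145.1]]
top [ 89.7 127.7] 9.23 [[-38.8, -51.9], [-38.9, -179.6], [50.7, -179.7], [50.9, -52.0]]
side [ 92.  150.7] 9.19 [[-41.0, -31.4], [-41.3, -182.1], [50.7, -182.3], [51.0, -31.6]]
```

Overhang is now 36 mm in the side view and 40 mm in the top view, with the angle on the fence's. Another 12 mm to go.

play_rows:
  moves:
    - [[0.13, 0, 0.1, 0, 0], [0.13, 0, 0.2, 0, 0], [0.13, 0, 0.3, 0, 0], [0.13, 0.01, 0.4, 0, 0], [0.13, 0.01, 0.47, 0, 0], [0.13, 0.01, 0.47, 0, 0], [0.13, 0.01, 0.3, 0, 0], [0.13, 0.01, -0.3, 0, 0], [0.13, 0.01, -1.2, 0, 0], [0.13, 0, -1.5, -1.5, 0], [0.13, -0.5, -2.5, -4, 0], [0.13, -1.0, -3.5, -6, 0]]

```text
time_s: 16.68
eef_pos: [0.5543, 0.0177, 0.2342]
tool_rot: [0.997, 0.082, -0.0, -0.0]
wrist_force: [1.5, 0.7, 0.2]
width: 0.436
```

play_rows:
  moves:
    - [[0.13, -1.0, -1.0, -0.5, 0], [0.13, -2.5, -3, -0.5, 0], [0.13, -4.0, -5, -0.5, 0], [0.13, -4.0, -6.0, -0.5, 0], [0.13, -4.0, -6.0, -0.5, 0]]

```text
time_s: 17.3
eef_pos: [0.4308, 0.1496, 0.2456]
tool_rot: [0.996, 0.084, 0.0, -0.0]
wrist_force: [0.3, 0.5, -0.7]
width: 0.433
```

```bash
python3 look.py 10;python3 prot.py 10 "[(345,220),(365,250)]"
```

```text
t 17.3 local mm [[-124.1  220.9]] z 0.2456 ang-yaw 0.33 F [ 0.3  0.5 -0.7] w 0.433
top ledge end [[-99.7, -139.5], [169.3, -140.7]]
side ledge end [[-103.9, -146.3], [164.1, -145.1]]
top [ 89.5 151. ] 9.55 [[-39.2, -40.2], [-38.6, -191.1], [50.9, -190.7], [50.3, -39.8]]
side [ 90.9 151.6] 9.52 [[-41.6, -43.1], [-41.0, -194.8], [49.8, -194.4], [49.3, -42.8]]
```

View pics/side10.png

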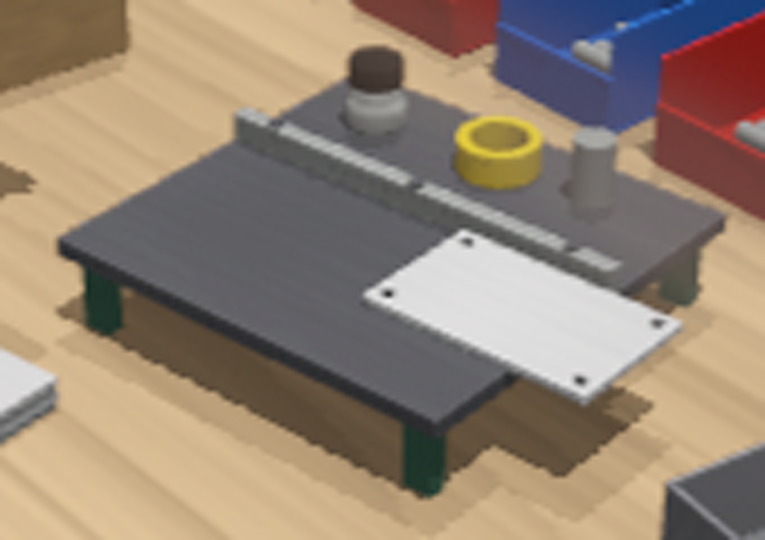

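View pics/top10.png

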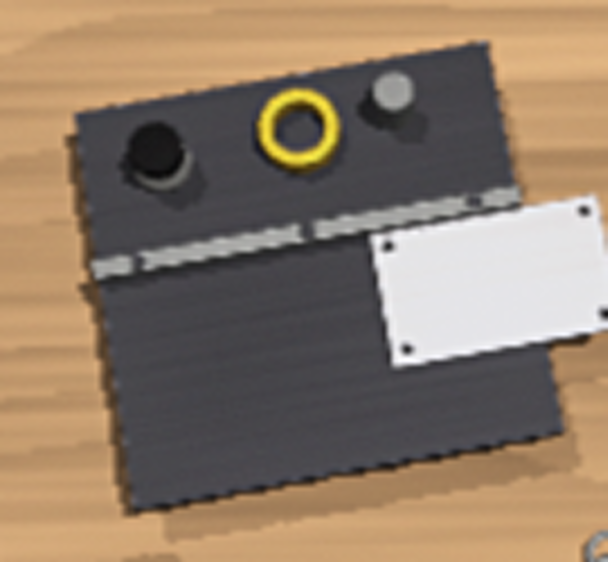

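Overhang is 49–51 mm in both views. The angle reads 9.5° against 9.2° before, so the trailing end may stand about 0.5 mm off the fence. There is time for one gentle re-seat from the front.

```bash
python3 -c "
from h import *
plan((-70,-112),.2456,90)"
```

```text
t 17.4 local mm [[-123.4  218.9]] z 0.2454 ang-yaw 0.18 F [ 0.5 -0.2 -0.5] w 0.433
units [ 2.090e+00  1.324e+01 -1.000e-02] turn -11.23
```

play_rows:
  moves:
    - [[0.13, 0, 1.3, 0, -1.2], [0.13, 0, 2.6, 0, -2.4], [0.13, 0, 3.9, 0, -3.6], [0.13, 0, 5.2, 0, -4.8], [0.13, 0.4, 6.5, 0, -6.0], [0.13, 0.8, 7.8, 0, -7.2], [0.13, 1.2, 9.1, 0, -8.4], [0.13, 1.6, 10.4, 0, -9.6], [0.13, 2.0, 11.7, 0, -10.8], [0.13, 2.09, 13.2, 0, -11.23], [0.13, 2.09, 13.24, 0, -11.23], [0.13, 2.09, 13.24, 0, -11.23]]

```text
time_s: 18.9
eef_pos: [0.5372, -0.1709, 0.2448]
tool_rot: [0.649, 0.761, 0.0, -0.001]
wrist_force: [0.1, -0.3, -0.6]
width: 0.434
```

```bash
python3 -c "
from h import *
plan((-70,-112),.0945,90)"
```

```text
t 18.9 local mm [[ -71.  -112.7]] z 0.2448 ang-yaw 89.81 F [ 0.1 -0.3 -0.6] w 0.434
units [0.02 0.04 6.01] turn -0.02
```

play_rows:
  moves:
    - [[0.13, 0, 0, 1.5, 0], [0.13, 0, 0, 3.5, 0], [0.13, 0, 0, 5.2, 0], [0.13, 0, 0, 6.0, 0], [0.13, 0, 0, 6.0, 0], [0.13, 0, 0, 6.0, 0], [0.13, 0, 0, 6.0, 0]]

```text
time_s: 19.77
eef_pos: [0.5383, -0.1707, 0.0968]
tool_rot: [0.648, 0.762, 0.0, 0.001]
wrist_force: [0.5, -0.1, 0.3]
width: 0.437
```

```bash
python3 -c "
from h import *
plan((-52,-112),.084,90)"
```

```text
t 19.77 local mm [[ -69.8 -112.6]] z 0.0968 ang-yaw 89.94 F [ 0.5 -0.1  0.3] w 0.437
units [0.03 0.71 0.51] turn -0.01
```

play_rows:
  moves:
    - [[0.13, 0.03, 0, 0.3, 0], [0.13, 0.03, 0, 0.46, 0], [0.13, 0.03, 0.2, 0.46, 0], [0.13, 0.03, 0.4, 0.46, 0], [0.13, 0.03, 0.55, 0.46, 0], [0.13, 0.03, 0.65, 0.46, 0], [0.13, 0.03, 0.71, 0.46, 0], [0.13, 0.03, 0.71, 0.46, 0]]

```text
time_s: 20.78
eef_pos: [0.5551, -0.167, 0.0838]
tool_rot: [0.648, 0.762, 0.0, -0.0]
wrist_force: [0.6, -0.2, -0.4]
width: 0.431
```

play_rows:
  moves:
    - [[0.13, 0, 0.04, 0, 0], [0.13, 0, 0.08, 0, 0], [0.13, 0, 0.08, 0, 0]]

```text
time_s: 21.15
eef_pos: [0.557, -0.1667, 0.0838]
tool_rot: [0.648, 0.762, 0.0, 0.0]
wrist_force: [0.7, -0.1, -0.5]
width: 0.433
```

play_rows:
  moves:
    - [[0.13, 0, 0.04, 0, 0], [0.13, 0, 0.04, 0, 0]]

```text
time_s: 21.4
eef_pos: [0.558, -0.1665, 0.0838]
tool_rot: [0.648, 0.762, 0.0, -0.0]
wrist_force: [0.3, -0.0, 0.3]
width: 0.434
```

play_rows:
  moves:
    - [[0.13, 0, 0.03, 0, 0], [0.13, 0, 0.03, 0, 0]]

```text
time_s: 21.65
eef_pos: [0.5587, -0.1664, 0.0838]
tool_rot: [0.648, 0.762, 0.0, -0.0]
wrist_force: [-0.1, 0.4, -0.1]
width: 0.435
```

play_rows:
  moves:
    - [[0.13, 0, 0.03, 0, 0], [0.13, 0, 0.03, 0, 0]]

```text
time_s: 21.9
eef_pos: [0.5589, -0.1664, 0.0837]
tool_rot: [0.648, 0.762, -0.0, -0.001]
wrist_force: [-4.0, 0.0, 1.4]
width: 0.434
```

play_rows:
  moves:
    - [[0.13, 0, 0.03, 0, 0], [0.13, 0, 0.03, 0, 0]]

```text
time_s: 22.15
eef_pos: [0.559, -0.1663, 0.0837]
tool_rot: [0.648, 0.762, -0.001, -0.001]
wrist_force: [-6.8, -2.2, 3.0]
width: 0.437
```

play_rows:
  moves:
    - [[0.13, 0, 0.03, 0, 0], [0.13, 0, 0.03, 0, 0]]

```text
time_s: 22.4
eef_pos: [0.5591, -0.1663, 0.0837]
tool_rot: [0.648, 0.762, -0.001, -0.002]
wrist_force: [-8.7, -2.9, 3.9]
width: 0.438
```

```bash
python3 look.py 11
```

```text
t 22.4 local mm [[ -48.5 -111.6]] z 0.0837 ang-yaw 89.94 F [-8.7 -2.9  3.9] w 0.438
```

View pics/side11.png

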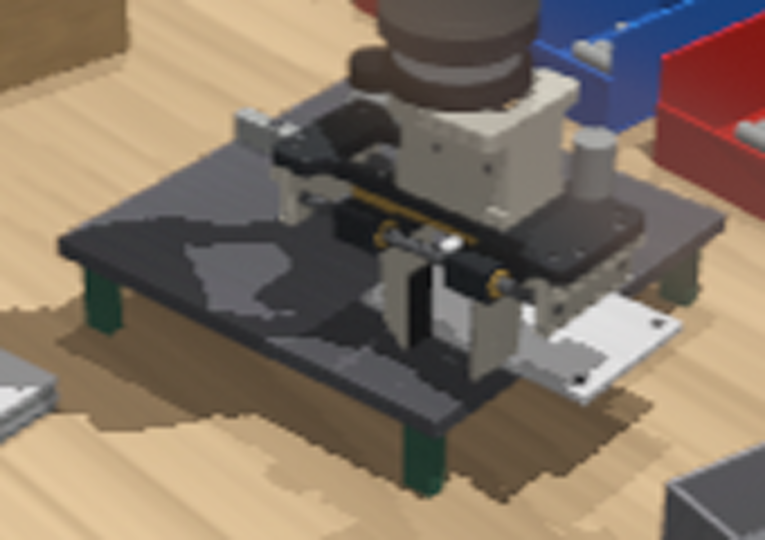

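The blank is seated against the fence at about 9 N. Now I'll draw straight back, lift and withdraw.

play_rows:
  moves:
    - [[0.13, 0, -0.1, 0, 0], [0.13, 0, -0.4, 0, 0], [0.13, 0, -1.0, 0, 0], [0.13, 0, -1.3, -1.5, 0], [0.13, 0, -2.5, -4, 0], [0.13, 0, -4.0, -6, 0], [0.13, 2.0, -5.0, -6, 0], [0.13, 4.0, -5.5, -6, 0], [0.13, 6.0, -5.5, -6, 0], [0.13, 8.0, -5.5, -6, 0], [0.13, 9.0, -5.5, -6, 0], [0.13, 9.0, -5.5, -6, 0]]

```text
time_s: 24.0
eef_pos: [0.3888, 0.0352, 0.234]
tool_rot: [0.647, 0.763, 0.0, 0.0]
wrist_force: [0.8, 0.1, 0.2]
width: 0.438
```

```bash
python3 look.py 12;python3 prot.py 12 "[(345,220),(365,250)]"
python3 - <<'E'
import pickle,cv2
d=pickle.load(open("d12.pkl","rb"));cv2.imwrite("pics/full12.png",d["top"]["image"][:,:,::-1])
E
```

```text
t 24.0 local mm [[-184.1  114.7]] z 0.234 ang-yaw 90.11 F [0.8 0.1 0.2] w 0.438
top ledge end [[-99.7, -139.5], [169.3, -140.7]]
side ledge end [[-103.9, -146.3], [164.1, -145.1]]
top [ 89.5 151. ] 9.55 [[-39.2, -40.2], [-38.6, -191.1], [50.9, -190.7], [50.3, -39.8]]
side [ 92.  151.6] 9.59 [[-41.8, -43.2], [-41.0, -194.8], [51.0, -194.3], [50.3, -42.7]]
```

View pics/side12.png

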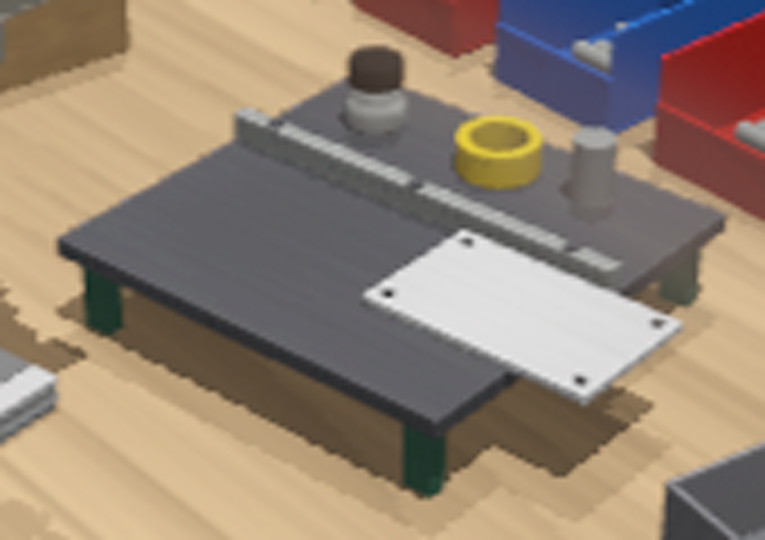

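View pics/full12.png

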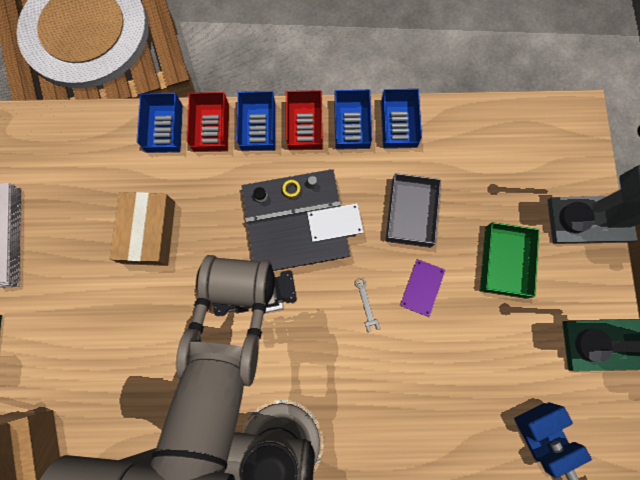

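The pose hardly changed after the firm press, so the 0.3° was pixel noise and the blank is seated.

```bash
python3 -c "
from rig import bot
print(bot.job_done())"
```

```text
the job is handed in; nothing more can be done
None
```

The aluminium blank now lies flat against the fence with about a third of its length sticking out past the ledge end nearest the grey bin. I handed the job in at about 24 s of the 64 s allowed.

**What I did:** I pushed it back with both open fingertips until the fence pushed back. Then I slid it about 130 mm along the fence, pressed it once more against the fence from the front at about 9 N, and drew the fingers well clear.

**Last checks:**
- **Overhang:** the top view gives about 51 mm and the side view about 49 mm; the target was 50 mm.
- **Flush with the fence:** the blank's long edge sits within about 1 mm of the fence's front face in both views.
- **Bystanders:** the jar, tape roll, punch and wrench look unmoved in the last top and side pictures. The arm hid the screwdriver and most of the offcuts in the last top view; the gripper only passed well above them.

**Disagreements:**
- **Angle:** the blank's angle reads 9.55–9.6°, against 9.3–9.4° for the fence. The reading stayed the same after the final press, so I put it down to pixel noise.
- **Camera positions:** top and side positions differ by about 3 mm along the ledge, so I judged the overhang against each view's own reading of the ledge end.

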